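# Stack the handled parts box on its mate

## Robot

A 7-joint arm with a two-finger parallel gripper is mounted at the origin on a cart in front of the work surface, level with it; the furniture and walls round the work are solid. World frame = base frame: x ahead of the robot, y to its left, z up, the work surface at z = 0. Lengths are in m, angles in rad, forces in N, time in s.
With the tool pointing down it reaches from about 0.425 to 0.95 m from the base axis. Payload 4.7 kg.
Tool frame: the origin (TCP) lies between the finger pads; the fingertips stand 19 mm ahead of it and the grasp point (between the pads) is the TCP; z points along the fingers, y is the direction in which the jaws open and shut (so a half turn about z gives the same grasp; the last joint's range is limited). The gripper opens to 87 mm and grips with 3 to 60 N. Pads are 19 mm wide; open, the fingers measure 117 mm over their backs; the gripper's body (75 mm by 190 mm) begins 51 mm behind the grasp point.
Start: joints at [-1.365, 0.469, -0.049, 1.532, 0.024, 1.141, -0.082], TCP at [0.157, 0.657, 0.242] pointing down, gripper open.
Joint ranges: [-2.59, 2.59], [-0.33, 1.99], [-1.39, 1.29], [0.1, 2.45], [-1.04, 4.18], [0.21, 1.99], [-2.66, 2.66]. Speed limits (rad/s): [2.57, 2.57, 3.14, 3.14, 3.14, 3.14, 3.14].

## Interface

Orientations are given as a unit quaternion [w, x, y, z].
In Python, from station import bot gives the robot as it stands. The module is installed in compiled form; this text tells all that it offers.
- The arm moves only by the tool drive_tool, never from a script. Its argument "series" is a list of rows, each an object of numbers: "tx", "ty", "tz": the shift along the tool's x, y, z in mm; "wx", "wy", "wz": the turn, a rotation vector about the tool's x, y, z in rad; "hand": the opening, from 0 (shut) to 1 (fully open). A call has 1 to 8 rows; each row shifts and turns the pose as measured when the row begins, along the tool's axes as they then stand; what a row does not reach is not made up. A row lasts 1/12 s, in which the tool goes at most 41.7 mm and 7.16 degrees, less where a joint would pass 70% of its speed; a pose out of reach is approached as far as the arm can. A call with a gripper value outside its range is refused whole. The fingers move at their own pace and stop on an object; "force" is the grip in N (left out, the last holds). Time passes only in rows, so rows that do not move let the fingers close. It gives the time, the measured TCP pose, the force and the opening at its end, in the units of the state.
- bot.observe(): the state, without advancing time (a new reading comes with each control period).
- bot.get_image(name): name is "side" or "top" or "wrist"; returns the picture (420x560x3 uint8, red, green, blue); there is no depth.
- bot.camera_params(name): a dict with "fx", "fy", "cx", "cy" (pixels), "k1" (the pictures are not rectified: a ray, as slopes to the right and down, at radius r is drawn at 1 + k1 r^2 times it, then the intrinsics apply), "xyz" and "orientation" of the camera in the world; the wrist camera has in their place "T_tool_cam" (4x4, takes a point from camera to tool coordinates, whose origin is the TCP and whose axes are the flange's). Camera axes: x right, y down, z forward; pixel columns grow to the right and rows downward; lengths in m; the calibration is good to about 2 mm. A picture is of the moment at which its call begins: read the wrist's pose just before it. camera_params takes no time and is no camera call.
- bot.sign_off(): hands the job in, once; it reports no verdict.
The state is a dict: "t": time; "q": joint angles; "qd": joint speeds; "joint_efforts": joint torques, N m; "tcp_pos": TCP position; "orientation": TCP orientation; "wrist_force": force on the tool from outside, world axes, zero at the start; "wrist_torque": the same for the moment, N m; "finger_gap": finger opening in m.
Only numpy, scipy, OpenCV 4.12 (cv2) and the standard library are available. Lean on these libraries where they do the work, as an engineer would, in place of code of your own. Each camera call takes 0.05 s, during which the arm holds its last target. There are 200 camera calls.

## Task

A yellow marker has been left on the lid of the lower storage box: lay it flat inside the shallow black tray first. Then take the box with the carrying handle off the sloped stand and stack it squarely on the lower box, setting it down gently so that all four corner feet drop fully into the recesses of the lid. Either way round will do; let go of it, do not shove the lower box about, and leave the bottle, the domed case and the carton where they stand.

Things in the scene. Friction and masses are not known exactly. Their poses are not given: they have to be found in the camera images.
- lower_lid (a point): Centre of the top face of the lower box's lid. Sand-coloured box, dark green lid, 100 (x) x 140 (y) x 60 mm high, loose but heavy (2.2 kg), standing on the work surface; x across the short side, y along the long side, z up. Four square recesses with dark floors in the lid, 24 mm wide, 6 mm deep, centres at x = +-32, y = +-52 mm.
- top_box_centre (a point): Centre of the upper box, coloured as the lower: lid 100 (x) x 140 (y) mm, 88 mm high with feet and handle, 0.25 to 0.5 kg; z from feet to handle. Four rubber feet at x = +-32, y = +-52 mm, 20 mm across, 15 at the tip, 8 high; tips 44 mm below this point. Starts with z leaning 25 degrees, on the stand. Seated, this point is 38 mm above the lower lid's top face.
- top_box_handle (a point): Centre of the upper box's black handle bar, 37 mm above top_box_centre along the box's z; same axes. The bar runs along y: 84 mm long, 14 mm wide (x), 14 mm high; 18 mm of room under it above the flat lid; it stands on two 12 mm square posts at y = +-36 mm.
- stand: Fixed sloped wire stand, grey deck 124 x 150 mm, 25 degrees from level. Origin on the work surface under the deck's middle (deck top 75 mm up there); x points level towards the high edge, z up. The low edge, on the robot's side, has a lip 21 mm high square to the deck, against which the box rests.
- marker_centre (a point): Middle of the yellow marker with black cap, 102 mm long along its y axis, 13 mm wide and 14 mm thick, about 20 g, lying level on the lower box's lid at the start (centre 7 mm above the lid).
- tray_in (a point): Centre of the inner floor of the shallow black tray, fixed to the work surface; outside 110 (x) x 140 (y) x 16 mm high, walls and floor 4 mm thick, inside 102 x 132 mm and 12 mm deep. Axes: x across the short side, y along the long side, z up.
- bottle: Amber dropper bottle, 32 mm in diameter, 102 mm high, upright, a bystander; origin at the centre of its underside.
- carton: Small brown carton, 62 x 61 x 94 mm high, a bystander; origin at the centre of its underside.
- domed: Small black domed zip case lying flat, 80 x 118 x 42 mm high, a bystander; origin at the centre of its underside.

How it is judged:
On the way, in this order (a step that is already met when the one before it is completed fails the run):
1. the marker lies flat in the tray (z of marker_centre in the frame of tray_in between 0 and 0.011 m and x of marker_centre in the frame of tray_in between -0.048 and 0.048 m and y of marker_centre in the frame of tray_in between -0.06 and 0.06 m), for 0.2 s.
2. the upper box stands in the lid recesses (z of top_box_centre in the frame of lower_lid below 0.0405 m and horizontal distance between top_box_centre and lower_lid below 0.005 m and angle between the y axis of top_box_centre and the y axis of lower_lid, either way round below 0.06 rad), for 0.2 s.
At the end, for the whole second after the job is handed in: The upper box stands released, at rest, with all four feet in the recesses (height within 2 mm of seated, centres within 5 mm, parallel within 0.06 rad, level to the lower box within 0.03 rad); the lower box stands upright; the marker lies flat, at rest, inside the tray (within 11 mm of its floor) (all of step 1 and z of top_box_centre in the frame of lower_lid between 0.035 and 0.04 m and horizontal distance between top_box_centre and lower_lid below 0.005 m and angle between the y axis of top_box_centre and the y axis of lower_lid, either way round below 0.06 rad and angle between the z axis of top_box_centre and the z axis of lower_lid, either way round below 0.03 rad and angle between lower_lid's own z axis and vertical below 0.03 rad and linear speed of top_box below 0.02 m/s and linear speed of marker below 0.03 m/s); the robot touches nothing.
It fails at once if the upper box is dropped or banged onto the lower one (faster than 0.3 m/s within 20 mm of its seat) (horizontal distance between top_box_centre and lower_lid below 0.03 m and z of top_box_centre in the frame of lower_lid below 0.058 m and linear speed of top_box above 0.3 m/s).
It fails at once if the lower box is shoved more than 30 mm (distance of lower_lid from where it was at the start of the episode above 0.03 m).
It fails at once if the bottle, the domed case or the carton is moved more than 30 mm (distance of any of bottle, domed, carton from where it was at the start of the episode above 0.03 m).
It also fails if it takes over 70 s, if anything falls off the work surface, if the arm or the gripper's body presses on something with over 40 N, if the wrist force passes 120 N, or if a joint passes its speed limit or range.

## Working session

There is one attempt and no reset: what is moved stays moved. The work goes in short steps, Python scripts to look and compute and a tool call to move; the robot and the scene stay as the last step left them, time stands still between calls to the robot, and variables do not carry over. Pictures are saved under pics/ and viewed, about 8 in all and at most 12, crops included, and the job is handed in when it is done.

Besides the shell and the picture viewer there is one more tool, called after ">>>" as name(argument=value, ...) on one line, values as JSON. drive_tool: Moves the arm, as the interface text tells. Its arguments: {"type":"object","properties":{"series":{"type":"array"},"force":{"type":"number"}},"required":["series"]}

```bash
mkdir -p pics
python3 - <<'E'
from station import bot
import cv2,numpy as np
s=bot.observe();print({k:np.round(v,4).tolist() for k,v in s.items()})
for n in("side","top","wrist"):
    print(n,bot.camera_params(n))
for n in("side","top"):
    cv2.imwrite(f"pics/{n}0.png",cv2.resize(bot.get_image(n)[:,:,::-1],(800,600),interpolation=cv2.INTER_CUBIC))
E
```

```text
{'t': 0.0, 'q': [-1.3649, 0.4695, -0.0486, 1.5337, 0.0241, 1.141, -0.0823], 'qd': [-0.0031, -0.0002, 0.0001, 0.0001, -0.0007, 0.0004, 0.0006], 'joint_efforts': [0.0004, -50.7989, -0.0809, -23.6158, -0.0614, 0.0378, 0.0002], 'tcp_pos': [0.1569, 0.6559, 0.2405], 'orientation': [-0.0001, 0.1171, 0.9931, -0.001], 'wrist_force': [0.075, -0.364, -0.2866], 'wrist_torque': [0.0694, -0.0904, -0.0361], 'finger_gap': 0.0869}
side {'fx': 430.34974590170424, 'fy': 430.34974590170424, 'cx': 280.555077656754, 'cy': 208.14977122580802, 'k1': 0.03101750820062638, 'xyz': array([0.57482081, 0.82524148, 0.75257842]), 'orientation': array([-0.01533388,  0.01618289,  0.90433443, -0.42624197])}
top {'fx': 433.2320938213058, 'fy': 433.2320938213058, 'cx': 274.44086043817697, 'cy': 206.13569773687672, 'k1': -0.05262410528394282, 'xyz': array([0.29282251, 0.04204949, 1.43280624]), 'orientation': array([ 0.06166663, -0.70400669,  0.70462389, -0.0638513 ])}
wrist {'fx': 347.8990515121204, 'fy': 347.8990515121204, 'cx': 274.38094696094424, 'cy': 211.80805602623738, 'k1': -0.0800846617516821, 'T_tool_cam': array([[ 1.64385832e-04, -9.67385121e-01, -2.53310087e-01,
         6.88950738e-02],
       [ 9.99999803e-01,  3.12496289e-04, -5.44464938e-04,
        -2.84782429e-04],
       [ 6.05865742e-04, -2.53309947e-01,  9.67384982e-01,
        -1.45040849e-01],
       [ 0.00000000e+00,  0.00000000e+00,  0.00000000e+00,
         1.00000000e+00]])}
```

View pics/top0.png

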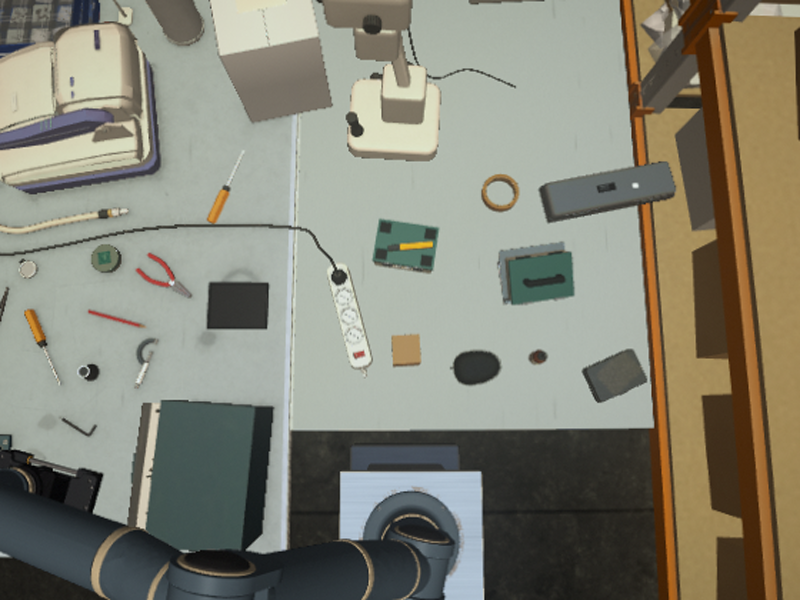

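View pics/side0.png

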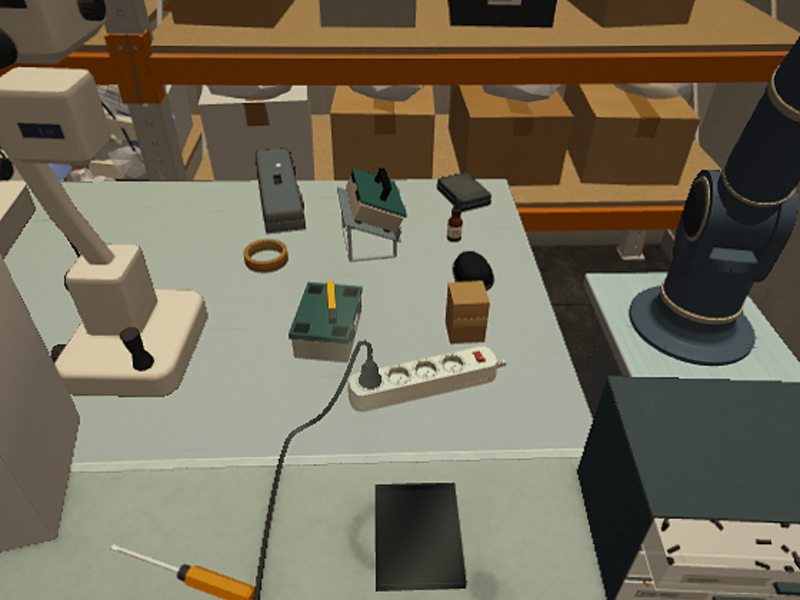

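Top view (800×600): tray around (237,305), lower box around (405,245) with the marker at (410,245), upper box around (541,278), carton (406,350), case (476,367), bottle (538,357). The side view shows the box leaning towards the robot on its stand. I'll enlarge these for measurement.

```bash
cat > h.py <<'E'
from station import bot
import cv2,numpy as np
from scipy.spatial.transform import Rotation as R
def rot(q): return R.from_quat(np.roll(q,-1)).as_matrix()
def cam(n,s=None):
    p=bot.camera_params(n)
    if n!="wrist": return p,np.array(p["xyz"]),rot(p["orientation"])
    T=np.array(p["T_tool_cam"]);Rt=rot(s["orientation"])
    return p,np.array(s["tcp_pos"])+Rt@T[:3,3],Rt@T[:3,:3]
def ray(c,uv):
    p,o,Rm=c
    d=(np.array(uv,float)-[p["cx"],p["cy"]])/[p["fx"],p["fy"]]
    u=d.copy()
    for _ in range(20): u=d/(1+p["k1"]*(u@u))
    v=Rm@np.r_[u,1];return o,v/np.linalg.norm(v)
def atz(c,uv,z):
    o,v=ray(c,uv);return o+v*(z-o[2])/v[2]
def proj(c,P):
    p,o,Rm=c;x=Rm.T@(np.array(P)-o);u=x[:2]/x[2];u=u*(1+p["k1"]*(u@u));return u*[p["fx"],p["fy"]]+[p["cx"],p["cy"]]
E
python3 - <<'E'
from h import *
t=bot.get_image("top")[:,:,::-1];s=bot.get_image("side")[:,:,::-1]
def c(im,x,y,w=60): return cv2.resize(im[y:y+w*3//4,x:x+w],(400,300),interpolation=cv2.INTER_CUBIC)
m=np.vstack([np.hstack([c(t,255,148),c(t,345,168)]),np.hstack([c(t,137,192),c(s,198,193)])])
for i in range(0,800,50): cv2.line(m,(i,0),(i,4),(255,255,255),1);cv2.line(m,(i,296),(i,304),(255,255,255),1)
cv2.imwrite("pics/m1.png",m)
C=cam("top")
for n,uv,z in [("lid",(405,245),.06),("tray",(237.5,305),.016),("box",(541,278),.15),("carton",(405,350),.094),("case",(476,367),.02),("bottle",(538,357),.1),("greybox",(610,190),.05),("micro",(355,155),.03)]:
    print(n,atz(C,np.array(uv)/800*560,z).round(3))
E
```

```text
lid [0.654 0.008 0.06 ]
tray [0.523 0.397 0.016]
box [ 0.559 -0.278  0.15 ]
carton [0.411 0.01  0.094]
case [ 0.379 -0.153  0.02 ]
bottle [ 0.395 -0.277  0.1  ]
greybox [ 0.792 -0.478  0.05 ]
micro [0.886 0.126 0.03 ]
```

View pics/m1.png

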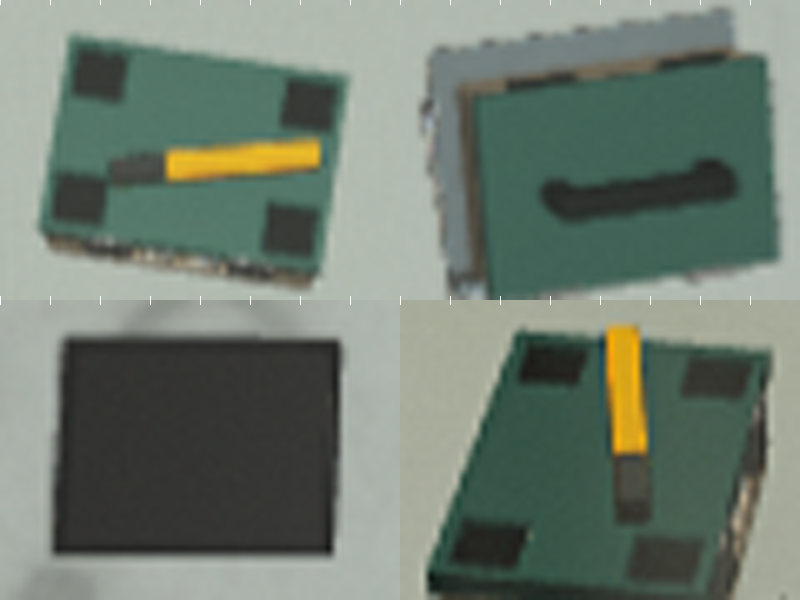

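Crop (6.67×, by tile). Recesses are at (99,75), (309,105), (290,230), (79,198). The marker runs (108,172)–(321,152). Tray corners are (63,40), (341,40), (333,253), (53,253), and upper-lid corners (78,95), (365,57), (378,258), (90,298).

Run:
```python
from h import *
C=cam("top");k=60/400
f=lambda uv,off:np.array(uv)*k+off-0.4
r=np.array([atz(C,f(u,(255,148)),.056) for u in[(99,75),(309,105),(290,230),(79,198)]])
print("rec",r.round(4).tolist(),"c",r.mean(0).round(4),"d",np.linalg.norm(r-np.roll(r,-1,0),axis=1).round(4))
y=(r[0]+r[3]-r[1]-r[2]);print("yaw lid y axis",np.degrees(np.arctan2(y[1],y[0])))
m=[atz(C,f(u,(255,148)),.070) for u in[(108,172),(321,152)]];d=m[0]-m[1]
print("marker",np.mean(m,0).round(4),np.linalg.norm(d),np.degrees(np.arctan2(d[1],d[0])))
t=np.array([atz(C,f(u,(137,192)),.016) for u in[(63,40),(341,40),(333,253),(53,253)]])
print("tray",t.mean(0).round(4),np.linalg.norm(t-np.roll(t,-1,0),axis=1).round(4),t.round(3).tolist())
S=cam("side");r2=np.array([atz(S,np.array(u)*k+(198,193)-.4,.056) for u in[(153,66),(317,78),(268,259),(89,246)]])
print("side rec",r2.round(4).tolist(),r2.mean(0).round(4))
m=[atz(S,np.array(u)*k+(198,193)-.4,.067) for u in[(222,30),(232,220)]];print("side marker",np.mean(m,0).round(4),np.linalg.norm(m[0]-m[1]))
# upper lid PnP: z fixed by bundle over corners
from scipy.optimize import least_squares
uv=np.array([f(u,(345,168)) for u in[(78,95),(365,57),(378,258),(90,298)]])
L=np.array([[50,70,12],[50,-70,12],[-50,-70,12],[-50,70,12]])/1000
def P(p): return (R.from_euler('z',p[3])*R.from_euler('y',-np.radians(25))).apply(L)+p[:3]
g=lambda p:np.r_[(np.array([proj(C,x) for x in P(p)])-uv).ravel()]
s=least_squares(g,[.56,-.28,.13,0.1]);print("box",s.x.round(4),np.degrees(s.x[3]),g(s.x).round(2))
Rm=(R.from_euler('z',s.x[3])*R.from_euler('y',-np.radians(25)))
print("handle",s.x[:3]+Rm.apply([0,0,.037]))
```

```text
rec [[0.6985, 0.0539, 0.056], [0.6831, -0.0497, 0.056], [0.6198, -0.0397, 0.056], [0.6359, 0.0636, 0.056]] c [0.6593 0.007  0.056 ] d [0.1048 0.0641 0.1046 0.0633]
yaw lid y axis 81.34584664216403
marker [ 0.6504 -0.0025  0.07  ] 0.10420611597371386 95.52040137265536
tray [0.5228 0.3971 0.016 ] [0.1402 0.1074 0.1394 0.1076] [[0.577, 0.467, 0.016], [0.576, 0.327, 0.016], [0.469, 0.327, 0.016], [0.469, 0.467, 0.016]]
side rec [[0.6829, -0.0451, 0.056], [0.6196, -0.0362, 0.056], [0.6349, 0.0662, 0.056], [0.6991, 0.0575, 0.056]] [0.6591 0.0106 0.056 ]
side marker [0.6518 0.0021 0.067 ] 0.11061842283116478
box [ 0.5773 -0.2935  0.0784  0.1357] 7.776191915554534 [-0.23  0.01  0.2  -0.08 -0.25  0.11  0.28 -0.04]
handle [ 0.56178    -0.29561088  0.11196087]
```

>>> drive_tool(series=[{"tx": -41,"wz": 0.062,"hand": 1},{"tx": -41,"wz": 0.062},{"tx": -41,"wz": 0.062},{"tx": -41,"wz": 0.062},{"tx": -41,"wz": 0.062},{"tx": -41,"wz": 0.062},{"tx": -41,"wz": 0.062},{"tx": -41,"wz": 0.062}])

```text
$.series[0]: bad value
```

>>> drive_tool(series=[{"tx": -41,"wz": 0.062},{"tx": -41,"wz": 0.062},{"tx": -41,"wz": 0.062},{"tx": -41,"wz": 0.062},{"tx": -41,"wz": 0.062},{"tx": -41,"wz": 0.062},{"tx": -41,"wz": 0.062},{"tx": -41,"wz": 0.062}])

```text
$.series[0]: bad value
```

>>> drive_tool(series=[{"tx": -41,"ty": 0,"tz": 0,"wx": 0,"wy": 0,"wz": 0.062,"hand": 1},{"tx": -41,"ty": 0,"tz": 0,"wx": 0,"wy": 0,"wz": 0.062,"hand": 1},{"tx": -41,"ty": 0,"tz": 0,"wx": 0,"wy": 0,"wz": 0.062,"hand": 1},{"tx": -41,"ty": 0,"tz": 0,"wx": 0,"wy": 0,"wz": 0.062,"hand": 1},{"tx": -41,"ty": 0,"tz": 0,"wx": 0,"wy": 0,"wz": 0.062,"hand": 1},{"tx": -41,"ty": 0,"tz": 0,"wx": 0,"wy": 0,"wz": 0.062,"hand": 1},{"tx": -41,"ty": 0,"tz": 0,"wx": 0,"wy": 0,"wz": 0.062,"hand": 1},{"tx": -41,"ty": 0,"tz": 0,"wx": 0,"wy": 0,"wz": 0.062,"hand": 1}])

```text
t: 0.87
tcp_pos: [0.4422, 0.5202, 0.2357]
orientation: [-0.005, 0.355, 0.935, -0.001]
wrist_force: [0.4, 0.1, -0.6]
finger_gap: 0.0868
```

>>> drive_tool(series=[{"tx": -41,"ty": 0,"tz": 0,"wx": 0,"wy": 0,"wz": 0.062,"hand": 1},{"tx": -41,"ty": 0,"tz": 0,"wx": 0,"wy": 0,"wz": 0.062,"hand": 1},{"tx": -41,"ty": 0,"tz": 0,"wx": 0,"wy": 0,"wz": 0.062,"hand": 1},{"tx": -41,"ty": 0,"tz": 0,"wx": 0,"wy": 0,"wz": 0.062,"hand": 1},{"tx": -41,"ty": 0,"tz": 0,"wx": 0,"wy": 0,"wz": 0.062,"hand": 1},{"tx": -41,"ty": 0,"tz": 0,"wx": 0,"wy": 0,"wz": 0.062,"hand": 1},{"tx": -41,"ty": 0,"tz": 0,"wx": 0,"wy": 0,"wz": 0.062,"hand": 1},{"tx": -41,"ty": 0,"tz": 0,"wx": 0,"wy": 0,"wz": 0.062,"hand": 1}])

```text
t: 1.53
tcp_pos: [0.634, 0.252, 0.2309]
orientation: [-0.005, 0.584, 0.812, -0.003]
wrist_force: [0.8, 1.0, -0.2]
finger_gap: 0.0868
```

```bash
cat >> h.py <<'E'
def delta(pos,tool_y,tilt=0):
    """mm shift in present tool axes and rotvec to reach pos with tool y at heading tool_y deg, z down;
    tilt: then turned by tilt deg about world axis = tool x (given tool)"""
    s=bot.observe();A=rot(s["orientation"])
    a=np.radians(tool_y);y=np.r_[np.cos(a),np.sin(a),0];z=np.r_[0,0,-1.];x=np.cross(y,z)
    B=np.c_[x,y,z]@R.from_euler('x',tilt,degrees=True).as_matrix()
    w=R.from_matrix(A.T@B).as_rotvec()
    print("tcp",np.round(s["tcp_pos"],4),"t",round(s["t"],2),"shift",(A.T@(np.array(pos)-s["tcp_pos"])*1000).round(1),"rot",w.round(3),"dir y",np.degrees(np.arctan2(A[1,1],A[0,1])).round(1))
E
python3 -c "
from h import *
delta([.651,-.001,.2],5.5)"
```

```text
tcp [0.634  0.252  0.2309] t 1.53 shift [-245.4  -64.3   30.4] rot [-0.01  -0.003  0.229] dir y 18.6
```

>>> drive_tool(series=[{"tx": -37,"ty": -5,"tz": 3,"wx": -0.002,"wy": 0,"wz": 0.033,"hand": 1},{"tx": -37,"ty": -5,"tz": 3,"wx": -0.002,"wy": 0,"wz": 0.033,"hand": 1},{"tx": -37,"ty": -5,"tz": 3,"wx": -0.002,"wy": 0,"wz": 0.033,"hand": 1},{"tx": -37,"ty": -5,"tz": 3,"wx": -0.002,"wy": 0,"wz": 0.033,"hand": 1},{"tx": -37,"ty": -5,"tz": 3,"wx": -0.002,"wy": 0,"wz": 0.033,"hand": 1},{"tx": -37,"ty": -5,"tz": 3,"wx": 0,"wy": 0,"wz": 0.033,"hand": 1},{"tx": -30,"ty": -5,"tz": 3,"wx": 0,"wy": 0,"wz": 0.033,"hand": 1},{"tx": 0,"ty": 0,"tz": 0,"wx": 0,"wy": 0,"wz": 0,"hand": 1}])

```text
t: 2.2
tcp_pos: [0.6566, -0.0261, 0.2073]
orientation: [0.002, 0.684, 0.73, -0.001]
wrist_force: [-1.0, -0.2, 0.0]
finger_gap: 0.0867
```

```bash
python3 -c "
from h import *
delta([.651,-.001,.07],5.5)
im=bot.get_image('wrist')[:,:,::-1]
cv2.imwrite('pics/w1.png',cv2.resize(im,(800,600)))"
```

```text
tcp [ 0.6566 -0.0261  0.2073] t 2.2 shift [ 26.   -4.  137.2] rot [ 0.     0.004 -0.031] dir y 3.7
```

View pics/w1.png

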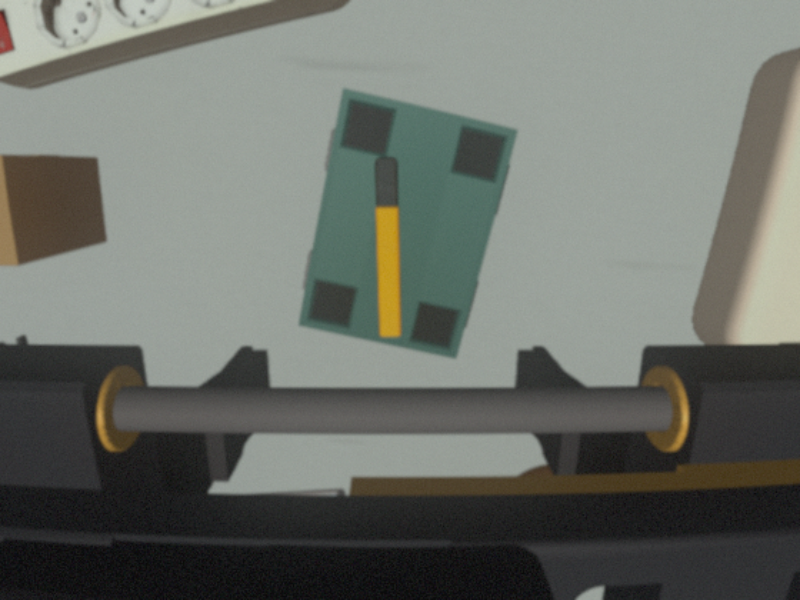

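Wrist view: the marker runs from (386,156) to (390,338). Recesses are at (368,127), (479,153), (436,325) and (332,303).

```bash
python3 -c "
from h import *
s=bot.observe();C=cam('wrist',s)
f=lambda u:np.array(u)*.7-.15
m=[atz(C,f(u),.068) for u in[(386,156),(390,338)]];d=m[0]-m[1];c=np.mean(m,0)
h=np.degrees(np.arctan2(d[1],d[0]));print('marker',c.round(4),np.linalg.norm(d),h)
r=np.array([atz(C,f(u),.055) for u in[(368,127),(479,153),(436,325),(332,303)]]);print(r.mean(0).round(4),np.linalg.norm(r-np.roll(r,-1,0),axis=1).round(4))
y=r[0]+r[1]-r[2]-r[3];print('lid y',np.degrees(np.arctan2(y[1],y[0])))
delta([c[0],c[1],.074],h-90)"
```

```text
marker [0.6531 0.0017 0.068 ] 0.10586495605460969 95.0576582209591
[0.6614 0.0126 0.055 ] [0.0656 0.1065 0.0663 0.1066]
lid y 81.39040319926917
tcp [ 0.657  -0.0229  0.2074] t 2.25 shift [ 25.   -2.4 133.4] rot [ 0.001  0.002 -0.02 ] dir y 3.9
```

>>> drive_tool(series=[{"tx": 11,"ty": -1,"tz": 25,"wx": 0,"wy": 0,"wz": -0.02,"hand": 1},{"tx": 11,"ty": -1,"tz": 30,"wx": 0,"wy": 0,"wz": 0,"hand": 1},{"tx": 0,"ty": 0,"tz": 30,"wx": 0,"wy": 0,"wz": 0,"hand": 0.7},{"tx": 0,"ty": 0,"tz": 15,"wx": 0,"wy": 0,"wz": 0,"hand": 0.4},{"tx": 0,"ty": 0,"tz": 0,"wx": 0,"wy": 0,"wz": 0,"hand": 0.4}])

```text
t: 2.67
tcp_pos: [0.6562, 0.0051, 0.1061]
orientation: [0.002, 0.673, 0.739, 0.004]
wrist_force: [-0.8, 0.0, -0.0]
finger_gap: 0.0742
```

```bash
python3 -c "
from h import *
delta([.653,-.001,.082],5)"
```

```text
tcp [0.6562 0.0051 0.1061] t 2.67 shift [-5.8 -3.9 24. ] rot [ 0.008 -0.003  0.006] dir y 5.4
```

>>> drive_tool(series=[{"tx": -6,"ty": -4,"tz": 12,"wx": 0.008,"wy": -0.003,"wz": 0,"hand": 0.4},{"tx": 0,"ty": 0,"tz": 9,"wx": 0,"wy": 0,"wz": 0,"hand": 0.35},{"tx": 0,"ty": 0,"tz": 0,"wx": 0,"wy": 0,"wz": 0,"hand": 0.35}])

```text
t: 2.92
tcp_pos: [0.6533, 0.0019, 0.0841]
orientation: [-0.0, 0.671, 0.741, 0.001]
wrist_force: [0.3, 0.4, 0.7]
finger_gap: 0.0549
```

```bash
python3 -c "
from h import *
delta([.653,-.001,.082],5)"
```

```text
tcp [0.6533 0.0019 0.0841] t 2.92 shift [-2.9 -0.6  2.1] rot [ 0.    -0.001  0.011] dir y 5.7
```

Good. Close on it, then lift.

>>> drive_tool(series=[{"tx": -2,"ty": 0,"tz": 2,"wx": 0,"wy": 0,"wz": 0,"hand": 0.0},{"tx": 0,"ty": 0,"tz": 0,"wx": 0,"wy": 0,"wz": 0,"hand": 0},{"tx": 0,"ty": 0,"tz": 0,"wx": 0,"wy": 0,"wz": 0,"hand": 0},{"tx": 0,"ty": 0,"tz": 0,"wx": 0,"wy": 0,"wz": 0,"hand": 0},{"tx": 0,"ty": 0,"tz": 0,"wx": 0,"wy": 0,"wz": 0,"hand": 0},{"tx": 0,"ty": 0,"tz": 0,"wx": 0,"wy": 0,"wz": 0,"hand": 0}], force=15)

```text
t: 3.42
tcp_pos: [0.6561, -0.0008, 0.0856]
orientation: [0.002, 0.672, 0.741, 0.003]
wrist_force: [-0.0, -0.3, -0.1]
finger_gap: 0.015
```

>>> drive_tool(series=[{"tx": 0,"ty": 0,"tz": -15,"wx": 0,"wy": 0,"wz": 0,"hand": 0},{"tx": 0,"ty": 0,"tz": -30,"wx": 0,"wy": 0,"wz": 0,"hand": 0},{"tx": 0,"ty": 0,"tz": -35,"wx": 0,"wy": 0,"wz": 0,"hand": 0},{"tx": 0,"ty": 0,"tz": -15,"wx": 0,"wy": 0,"wz": 0,"hand": 0}])

```text
t: 3.75
tcp_pos: [0.6524, -0.001, 0.1794]
orientation: [-0.002, 0.672, 0.741, -0.001]
wrist_force: [-0.1, -1.2, -0.4]
finger_gap: 0.0127
```

```bash
python3 -c "
from h import *
delta([.5228,.397,.12],0);delta([.5228,.397,.12],30)"
```

```text
tcp [ 0.6524 -0.001   0.1794] t 3.75 shift [408.7 -90.   60.2] rot [-0.004 -0.001  0.098] dir y 5.6
tcp [ 0.6524 -0.001   0.1794] t 3.75 shift [408.7 -90.   60.2] rot [-0.003 -0.002 -0.426] dir y 5.6
```

>>> drive_tool(series=[{"tx": 37,"ty": -10,"tz": 0,"wx": 0,"wy": 0,"wz": 0.009,"hand": 0},{"tx": 37,"ty": -10,"tz": 0,"wx": 0,"wy": 0,"wz": 0.009,"hand": 0},{"tx": 37,"ty": -10,"tz": 0,"wx": 0,"wy": 0,"wz": 0.009,"hand": 0},{"tx": 37,"ty": -10,"tz": 0,"wx": 0,"wy": 0,"wz": 0.009,"hand": 0},{"tx": 37,"ty": -10,"tz": 0,"wx": 0,"wy": 0,"wz": 0.009,"hand": 0},{"tx": 37,"ty": -10,"tz": 0,"wx": 0,"wy": 0,"wz": 0.009,"hand": 0},{"tx": 37,"ty": -10,"tz": 0,"wx": 0,"wy": 0,"wz": 0.009,"hand": 0},{"tx": 37,"ty": -10,"tz": 0,"wx": 0,"wy": 0,"wz": 0.009,"hand": 0}])

```text
t: 4.42
tcp_pos: [0.5609, 0.2857, 0.189]
orientation: [0.007, 0.708, 0.706, 0.006]
wrist_force: [0.5, 0.4, 0.1]
finger_gap: 0.0125
```

```bash
python3 -c "
from h import *
delta([.5228,.397,.06],0);print(bot.observe()['finger_gap'])"
```

```text
tcp [0.5609 0.2857 0.189 ] t 4.42 shift [111.4 -40.8 128. ] rot [ 0.018  0.002 -0.004] dir y -0.2
0.01247694782174308
```

>>> drive_tool(series=[{"tx": 37,"ty": -14,"tz": 10,"wx": 0.009,"wy": 0,"wz": 0,"hand": 0},{"tx": 37,"ty": -14,"tz": 15,"wx": 0.009,"wy": 0,"wz": 0,"hand": 0},{"tx": 37,"ty": -12,"tz": 30,"wx": 0,"wy": 0,"wz": 0,"hand": 0},{"tx": 0,"ty": 0,"tz": 38,"wx": 0,"wy": 0,"wz": 0,"hand": 0},{"tx": 0,"ty": 0,"tz": 25,"wx": 0,"wy": 0,"wz": 0,"hand": 0},{"tx": 0,"ty": 0,"tz": 0,"wx": 0,"wy": 0,"wz": 0,"hand": 0}])

```text
t: 4.92
tcp_pos: [0.5173, 0.4111, 0.0771]
orientation: [-0.003, 0.701, 0.713, 0.007]
wrist_force: [0.4, -0.5, -0.8]
finger_gap: 0.0127
```

```bash
python3 -c "
from h import *
delta([.5228,.397,.03],0);print(bot.observe()['finger_gap'])"
```

```text
tcp [0.5173 0.4111 0.0771] t 4.92 shift [-14.8   5.1  47. ] rot [ 0.005 -0.014  0.016] dir y 0.9
0.0126947696003835
```

>>> drive_tool(series=[{"tx": -14,"ty": 5,"tz": 10,"wx": 0.005,"wy": -0.014,"wz": 0.016,"hand": 0},{"tx": 0,"ty": 0,"tz": 20,"wx": 0,"wy": 0,"wz": 0,"hand": 0},{"tx": 0,"ty": 0,"tz": 8,"wx": 0,"wy": 0,"wz": 0,"hand": 0},{"tx": 0,"ty": 0,"tz": 0,"wx": 0,"wy": 0,"wz": 0,"hand": 0}])

```text
t: 5.25
tcp_pos: [0.5265, 0.3938, 0.0407]
orientation: [0.002, 0.709, 0.705, 0.001]
wrist_force: [0.6, -0.6, 0.9]
finger_gap: 0.0128
```

```bash
python3 -c "
from h import *
delta([.5228,.397,.028],0);print(bot.observe()['wrist_force'])"
```

```text
tcp [0.5265 0.3938 0.0407] t 5.25 shift [ 3.2 -3.8 12.7] rot [ 0.004  0.002 -0.005] dir y -0.3
[ 0.59213103 -0.59471364  0.94545392]
```

>>> drive_tool(series=[{"tx": 0,"ty": 0,"tz": 7,"wx": 0,"wy": 0,"wz": 0,"hand": 0},{"tx": 0,"ty": 0,"tz": 4,"wx": 0,"wy": 0,"wz": 0,"hand": 0},{"tx": 0,"ty": 0,"tz": 0,"wx": 0,"wy": 0,"wz": 0,"hand": 0}])

```text
t: 5.5
tcp_pos: [0.5303, 0.3918, 0.0325]
orientation: [0.003, 0.711, 0.704, 0.003]
wrist_force: [0.3, 1.2, -0.3]
finger_gap: 0.0127
```

>>> drive_tool(series=[{"tx": 0,"ty": 0,"tz": 1.5,"wx": 0,"wy": 0,"wz": 0,"hand": 0},{"tx": 0,"ty": 0,"tz": 0,"wx": 0,"wy": 0,"wz": 0,"hand": 0}])

```text
t: 5.67
tcp_pos: [0.5314, 0.3918, 0.0323]
orientation: [0.003, 0.711, 0.703, 0.004]
wrist_force: [0.1, -0.1, -0.4]
finger_gap: 0.0129
```

>>> drive_tool(series=[{"tx": 0,"ty": -6,"tz": 3,"wx": 0,"wy": 0,"wz": 0,"hand": 0},{"tx": 0,"ty": 0,"tz": 2,"wx": 0,"wy": 0,"wz": 0,"hand": 0},{"tx": 0,"ty": 0,"tz": 0,"wx": 0,"wy": 0,"wz": 0,"hand": 0}])

```text
t: 5.92
tcp_pos: [0.5274, 0.3923, 0.0314]
orientation: [0.004, 0.711, 0.703, 0.007]
wrist_force: [0.1, 0.7, -0.4]
finger_gap: 0.0126
```

>>> drive_tool(series=[{"tx": 0,"ty": 0,"tz": 3,"wx": 0,"wy": 0,"wz": 0,"hand": 0},{"tx": 0,"ty": 0,"tz": 2,"wx": 0,"wy": 0,"wz": 0,"hand": 0},{"tx": 0,"ty": 0,"tz": 0,"wx": 0,"wy": 0,"wz": 0,"hand": 0}])

```text
t: 6.17
tcp_pos: [0.5276, 0.393, 0.0308]
orientation: [0.003, 0.711, 0.703, 0.008]
wrist_force: [0.2, -0.5, 0.2]
finger_gap: 0.0129
```

>>> drive_tool(series=[{"tx": 0,"ty": 0,"tz": 6,"wx": 0,"wy": 0,"wz": 0,"hand": 0},{"tx": 0,"ty": 0,"tz": 0,"wx": 0,"wy": 0,"wz": 0,"hand": 0}])

```text
t: 6.33
tcp_pos: [0.5281, 0.3943, 0.0277]
orientation: [0.003, 0.711, 0.704, 0.01]
wrist_force: [0.0, 0.5, -0.4]
finger_gap: 0.0129
```

>>> drive_tool(series=[{"tx": 0,"ty": 0,"tz": 0,"wx": 0,"wy": 0,"wz": 0,"hand": 0.35},{"tx": 0,"ty": 0,"tz": 0,"wx": 0,"wy": 0,"wz": 0,"hand": 0.35},{"tx": 0,"ty": 0,"tz": 0,"wx": 0,"wy": 0,"wz": 0,"hand": 0.35},{"tx": 0,"ty": 0,"tz": -20,"wx": 0,"wy": 0,"wz": 0,"hand": 0.35},{"tx": 0,"ty": 0,"tz": -40,"wx": 0,"wy": 0,"wz": 0,"hand": 0.35},{"tx": 0,"ty": 0,"tz": -40,"wx": 0,"wy": 0,"wz": 0,"hand": 0.5},{"tx": 0,"ty": 0,"tz": -40,"wx": 0,"wy": 0,"wz": 0,"hand": 0.5},{"tx": 0,"ty": 0,"tz": -40,"wx": 0,"wy": 0,"wz": 0,"hand": 0.6}])

```text
t: 7.0
tcp_pos: [0.517, 0.3898, 0.1981]
orientation: [0.002, 0.71, 0.704, -0.005]
wrist_force: [0.6, -0.1, -0.6]
finger_gap: 0.043
```

```bash
python3 -c "
from h import *
delta([.5,-.25,.26],10);S=cam('side')
t=bot.get_image('side')[:,:,::-1][320:420,240:350]
# yellow pixels
y,x=np.where((t[:,:,2]>140)&(t[:,:,0]<90)&(t[:,:,1]>90));print(len(x))
p=np.c_[x+240,y+320].astype(float)
if len(x):
  W=np.array([atz(S,q,.014) for q in p]);print(W.min(0).round(3),W.max(0).round(3))
"
```

```text
tcp [0.517  0.3898 0.1981] t 7.0 shift [-640.5  -12.3  -55.7] rot [-0.006  0.009 -0.182] dir y -0.4
243
[0.521 0.344 0.014] [0.534 0.419 0.014]
```

Marker confirmed inside the tray (yellow body x 0.521–0.534, y 0.344–0.419). On to the upper box.

>>> drive_tool(series=[{"tx": -37,"ty": 3,"tz": -14,"wx": 0,"wy": 0,"wz": -0.01,"hand": 0.8},{"tx": -38,"ty": 3,"tz": -14,"wx": 0,"wy": 0,"wz": -0.01,"hand": 0.8},{"tx": -38,"ty": 3,"tz": -14,"wx": 0,"wy": 0,"wz": -0.01,"hand": 0.8},{"tx": -38,"ty": 3,"tz": -14,"wx": 0,"wy": 0,"wz": -0.01,"hand": 0.8},{"tx": -38,"ty": 3,"tz": -14,"wx": 0,"wy": 0,"wz": -0.01,"hand": 0.8},{"tx": -38,"ty": 3,"tz": -14,"wx": 0,"wy": 0,"wz": -0.01,"hand": 0.8},{"tx": -38,"ty": 3,"tz": -14,"wx": 0,"wy": 0,"wz": -0.01,"hand": 0.8},{"tx": -38,"ty": 3,"tz": -14,"wx": 0,"wy": 0,"wz": -0.01,"hand": 0.8}])

```text
t: 7.72
tcp_pos: [0.5524, 0.0948, 0.3188]
orientation: [-0.001, 0.671, 0.742, 0.006]
wrist_force: [0.5, -0.2, -0.3]
finger_gap: 0.0697
```

```bash
python3 -c "
from h import *
delta([.54,-.22,.34],8);delta([.54,-.22,.34],8,25);delta([.54,-.22,.34],8,-25)"
```

```text
tcp [0.5524 0.0948 0.3188] t 7.72 shift [-311.7  -43.9  -24.3] rot [ 0.007 -0.009 -0.039] dir y 5.8
tcp [0.5524 0.0948 0.3188] t 7.72 shift [-311.7  -43.9  -24.3] rot [ 0.444 -0.017 -0.036] dir y 5.8
tcp [0.5524 0.0948 0.3188] t 7.72 shift [-311.7  -43.9  -24.3] rot [-0.429  0.    -0.04 ] dir y 5.8
```

>>> drive_tool(series=[{"tx": -41,"ty": -12,"tz": -2,"wx": -0.055,"wy": -0.001,"wz": -0.004,"hand": 0.8},{"tx": -41,"ty": -12,"tz": -2,"wx": -0.055,"wy": -0.001,"wz": -0.004,"hand": 0.8},{"tx": -41,"ty": -12,"tz": -4,"wx": -0.055,"wy": 0,"wz": -0.004,"hand": 0.8},{"tx": -41,"ty": -12,"tz": -4,"wx": -0.055,"wy": 0,"wz": -0.004,"hand": 0.8},{"tx": -41,"ty": -12,"tz": -4,"wx": -0.055,"wy": 0,"wz": -0.004,"hand": 0.8},{"tx": -41,"ty": -12,"tz": -4,"wx": -0.055,"wy": 0,"wz": -0.004,"hand": 0.8},{"tx": -41,"ty": -12,"tz": -4,"wx": -0.055,"wy": 0,"wz": -0.004,"hand": 0.8},{"tx": -41,"ty": -12,"tz": -4,"wx": -0.055,"wy": 0,"wz": -0.004,"hand": 0.8}])

```text
t: 8.38
tcp_pos: [0.4967, -0.2295, 0.3266]
orientation: [0.157, 0.64, 0.732, 0.174]
wrist_force: [0.6, -0.0, 0.6]
finger_gap: 0.0697
```

>>> drive_tool(series=[{"tx": 0,"ty": 0,"tz": 0,"wx": 0,"wy": 0,"wz": 0,"hand": 0.8},{"tx": 0,"ty": 0,"tz": 0,"wx": 0,"wy": 0,"wz": 0,"hand": 0.8}])

```text
t: 8.55
tcp_pos: [0.4912, -0.2398, 0.3256]
orientation: [0.159, 0.647, 0.726, 0.173]
wrist_force: [0.4, 1.2, -0.2]
finger_gap: 0.07
```

```bash
python3 -c "
from h import *
delta([.48,-.24,.32],8,-25);s=bot.observe()
im=bot.get_image('wrist')[:,:,::-1]
np.savez('v2.npz',p=s['tcp_pos'],o=s['orientation'])
cv2.imwrite('pics/w2.png',cv2.resize(im,(800,600)))"
```

```text
tcp [ 0.4912 -0.2398  0.3256] t 8.55 shift [  1.1 -12.5  -0.1] rot [ 0.037  0.018 -0.02 ] dir y 6.7
```

View pics/w2.png

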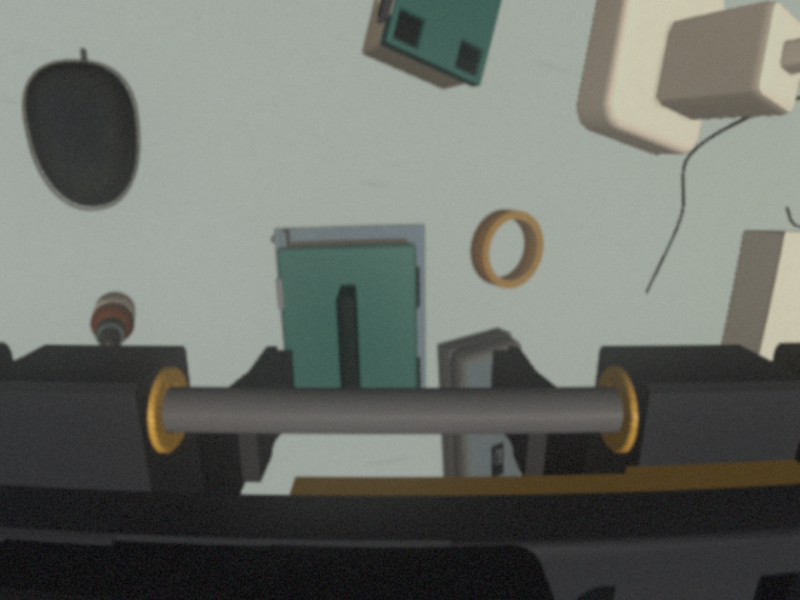

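The wrist view shows the deck and box. Lid +y corners are at (278,248) and (416,245), the +y end of the bar's top at (347,287), and the fingers straddle the handle line. I'll fit the pose jointly with the top-view corners.

```bash
cat > fit.py <<'E'
from h import *
from scipy.optimize import least_squares
v=np.load('v2.npz');W=cam('wrist',dict(tcp_pos=v['p'],orientation=v['o']));C=cam("top")
k=.15
obs=[(C,np.array(u)*k+(345,168)-.4,P,1) for u,P in[((78,95),(50,70,12)),((365,57),(50,-70,12)),((378,258),(-50,-70,12)),((90,298),(-50,70,12))]]
obs+=[(W,np.array(u)*.7-.15,P,1) for u,P in[((278,248),(-50,70,12)),((416,245),(50,70,12)),((347,287),(0,42,44))]]
def pose(p): return R.from_euler('z',p[3])*R.from_euler('y',-p[4])
def g(p):
    Rm=pose(p);e=[(proj(c,Rm.apply(np.array(P)/1000)+p[:3])-uv) for c,uv,P,_ in obs]
    return np.r_[np.ravel(e),(p[4]-np.radians(25))/.01,(p[2]-.1105)/.004]
s=least_squares(g,[.57,-.28,.11,.13,.436],x_scale=[.1,.1,.1,1,1]);p=s.x
Rm=pose(p);H=p[:3]+Rm.apply([0,0,.037]);yaw=np.degrees(p[3])
if __name__=="__main__":
    print(p.round(4),"yaw",yaw,"pitch",np.degrees(p[4]),"handle",H.round(4));print(g(p).round(1).tolist())
    A=H+Rm.apply([0,0,.08])
    delta(A,yaw,-np.degrees(p[4]))
E
python3 fit.py
```

```text
[ 0.5724 -0.2841  0.1084  0.124   0.4337] yaw 7.106842344972083 pitch 24.84948460859539 handle [ 0.557 -0.286  0.142]
[-1.3, -1.0, 0.2, -0.7, -0.5, 0.2, -1.0, -0.3, 0.3, -1.9, -0.2, -1.1, -0.6, 3.7, -0.3, -0.5]
tcp [ 0.491  -0.2401  0.3256] t 8.6 shift [-52.5 -27.  111.5] rot [ 0.04   0.012 -0.006] dir y 6.7
```

>>> drive_tool(series=[{"tx": -18,"ty": -9,"tz": 25,"wx": 0.02,"wy": 0.006,"wz": 0,"hand": 0.7},{"tx": -18,"ty": -9,"tz": 30,"wx": 0.02,"wy": 0.006,"wz": 0,"hand": 0.7},{"tx": -17,"ty": -9,"tz": 30,"wx": 0,"wy": 0,"wz": 0,"hand": 0.7},{"tx": 0,"ty": 0,"tz": 15,"wx": 0,"wy": 0,"wz": 0,"hand": 0.7},{"tx": 0,"ty": 0,"tz": 0,"wx": 0,"wy": 0,"wz": 0,"hand": 0.7},{"tx": 0,"ty": 0,"tz": 0,"wx": 0,"wy": 0,"wz": 0,"hand": 0.7}])

```text
t: 9.1
tcp_pos: [0.5248, -0.2825, 0.2201]
orientation: [0.14, 0.642, 0.736, 0.165]
wrist_force: [0.3, -0.8, 0.4]
finger_gap: 0.0613
```

```bash
python3 fit.py|tail -1; python3 -c "
from h import *
a=bot.get_image('wrist')[:,:,::-1];b=bot.get_image('side')[:,:,::-1][90:195,200:310]
m=np.hstack([cv2.resize(a,(400,300)),cv2.resize(b,(400,300*1))])
m=np.hstack([cv2.resize(a[210:390,130:430],(400,240)),cv2.resize(b,(400,240))]) if 0 else m
cv2.imwrite('pics/w3.png',m)"
```

```text
tcp [ 0.5248 -0.2825  0.2201] t 9.1 shift [-7.5 -4.4  4.1] rot [ 0.001 -0.011  0.01 ] dir y 7.8
```

View pics/w3.png

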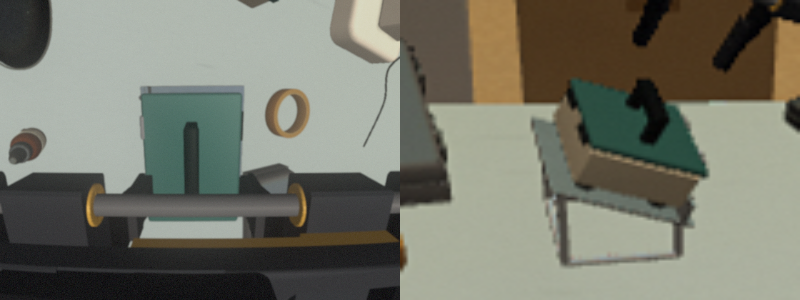

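Handle is about 4 mm left of the jaw centre, which agrees with the computed shift. Box straight in the jaws. Approach.

>>> drive_tool(series=[{"tx": -4,"ty": -2,"tz": 20,"wx": 0,"wy": -0.01,"wz": 0.01,"hand": 0.6},{"tx": -3,"ty": -2,"tz": 25,"wx": 0,"wy": 0,"wz": 0,"hand": 0.5},{"tx": 0,"ty": 0,"tz": 15,"wx": 0,"wy": 0,"wz": 0,"hand": 0.5},{"tx": 0,"ty": 0,"tz": 0,"wx": 0,"wy": 0,"wz": 0,"hand": 0.5},{"tx": 0,"ty": 0,"tz": 0,"wx": 0,"wy": 0,"wz": 0,"hand": 0.5}])

```text
t: 9.62
tcp_pos: [0.5532, -0.2839, 0.1737]
orientation: [0.15, 0.642, 0.733, 0.168]
wrist_force: [0.0, -0.8, 0.2]
finger_gap: 0.0448
```

```bash
sed -i 's/\.08\]/float(__import__("sys").argv[1])]/' fit.py; python3 fit.py 0|tail -1; python3 -c "
from h import *
a=bot.get_image('wrist')[:,:,::-1];b=bot.get_image('side')[:,:,::-1][100:160,235:295]
cv2.imwrite('pics/w4.png',np.hstack([cv2.resize(a,(480,360)),cv2.resize(b,(320,360),interpolation=cv2.INTER_CUBIC)]))"
```

```text
tcp [ 0.5532 -0.2839  0.1737] t 9.62 shift [ -2.4 -10.8  30.1] rot [0.02  0.    0.009] dir y 7.7
```

View pics/w4.png

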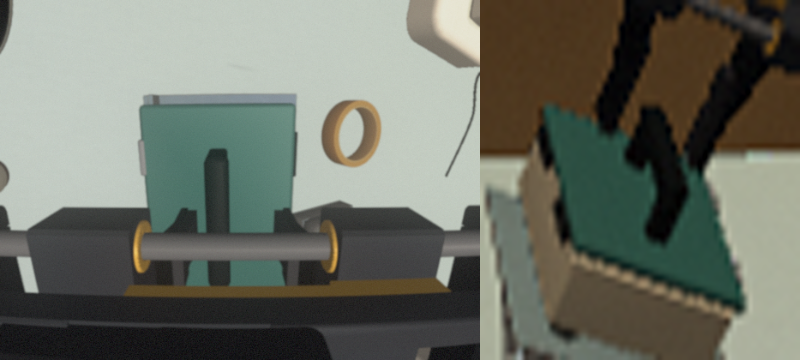

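The bar is about 10 mm left of the jaw centre, again matching the computed −10.8 mm. Correct, then descend.

>>> drive_tool(series=[{"tx": -2,"ty": -11,"tz": 0,"wx": 0.02,"wy": 0,"wz": 0.01,"hand": 0.5},{"tx": 0,"ty": 0,"tz": 0,"wx": 0,"wy": 0,"wz": 0,"hand": 0.5},{"tx": 0,"ty": 0,"tz": 0,"wx": 0,"wy": 0,"wz": 0,"hand": 0.5}])

```text
t: 9.97
tcp_pos: [0.543, -0.2885, 0.1728]
orientation: [0.145, 0.647, 0.731, 0.162]
wrist_force: [0.3, -0.5, -0.1]
finger_gap: 0.0435
```

```bash
python3 fit.py 0|tail -1
```

```text
tcp [ 0.543  -0.2885  0.1728] t 9.97 shift [ 0.8 -0.3 34. ] rot [ 0.004  0.003 -0.001] dir y 7.0
```

>>> drive_tool(series=[{"tx": 0,"ty": 0,"tz": 14,"wx": 0,"wy": 0,"wz": 0,"hand": 0.5},{"tx": 0,"ty": 0,"tz": 10,"wx": 0,"wy": 0,"wz": 0,"hand": 0.5},{"tx": 0,"ty": 0,"tz": 0,"wx": 0,"wy": 0,"wz": 0,"hand": 0.5},{"tx": 0,"ty": 0,"tz": 0,"wx": 0,"wy": 0,"wz": 0,"hand": 0.5}])

```text
t: 10.3
tcp_pos: [0.5532, -0.289, 0.1535]
orientation: [0.147, 0.647, 0.73, 0.162]
wrist_force: [0.5, -0.4, 0.1]
finger_gap: 0.0429
```

```bash
python3 fit.py 0|tail -1
```

```text
tcp [ 0.5532 -0.289   0.1535] t 10.3 shift [ 2.5 -1.3 12.2] rot [ 0.008  0.006 -0.003] dir y 6.9
```

>>> drive_tool(series=[{"tx": 2,"ty": -1,"tz": 9,"wx": 0.008,"wy": 0,"wz": 0,"hand": 0.5},{"tx": 0,"ty": 0,"tz": 0,"wx": 0,"wy": 0,"wz": 0,"hand": 0.5},{"tx": 0,"ty": 0,"tz": 0,"wx": 0,"wy": 0,"wz": 0,"hand": 0.5}])

```text
t: 10.55
tcp_pos: [0.556, -0.2873, 0.1456]
orientation: [0.145, 0.648, 0.73, 0.159]
wrist_force: [-0.1, 0.3, 0.3]
finger_gap: 0.0437
```

```bash
python3 fit.py 0|tail -1; python3 -c "
from h import *
a=bot.get_image('wrist')[:,:,::-1];b=bot.get_image('side')[:,:,::-1][100:160,235:295]
cv2.imwrite('pics/w5.png',np.hstack([cv2.resize(a,(400,300)),cv2.resize(b,(400,400),interpolation=cv2.INTER_CUBIC)[:300]]))"
```

```text
tcp [ 0.556  -0.2873  0.1456] t 10.55 shift [ 1.2 -0.6  3.8] rot [ 0.     0.007 -0.003] dir y 6.9
```

View pics/w5.png

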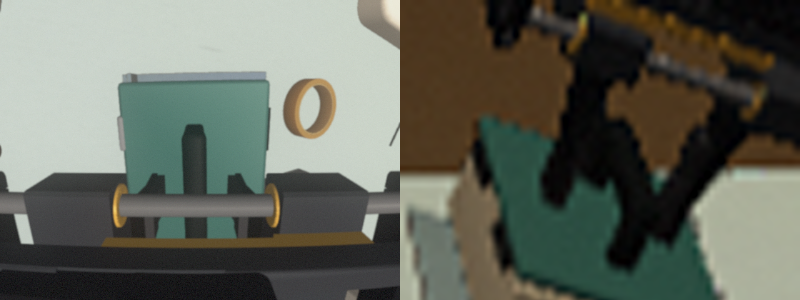

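The bar is centred between the fingers (195 against 196 px), with the tips below it and above the lid. Grip.

>>> drive_tool(series=[{"tx": 0,"ty": 0,"tz": 2,"wx": 0,"wy": 0,"wz": 0,"hand": 0},{"tx": 0,"ty": 0,"tz": 0,"wx": 0,"wy": 0,"wz": 0,"hand": 0},{"tx": 0,"ty": 0,"tz": 0,"wx": 0,"wy": 0,"wz": 0,"hand": 0},{"tx": 0,"ty": 0,"tz": 0,"wx": 0,"wy": 0,"wz": 0,"hand": 0},{"tx": 0,"ty": 0,"tz": 0,"wx": 0,"wy": 0,"wz": 0,"hand": 0},{"tx": 0,"ty": 0,"tz": 0,"wx": 0,"wy": 0,"wz": 0,"hand": 0}], force=45)

```text
t: 11.15
tcp_pos: [0.5566, -0.2872, 0.144]
orientation: [0.145, 0.648, 0.731, 0.159]
wrist_force: [-0.5, -0.6, -2.3]
finger_gap: 0.0133
```

>>> drive_tool(series=[{"tx": 0,"ty": 0,"tz": -8,"wx": 0,"wy": 0,"wz": 0,"hand": 0},{"tx": 0,"ty": 0,"tz": -12,"wx": 0,"wy": 0,"wz": 0,"hand": 0},{"tx": 0,"ty": 0,"tz": -15,"wx": 0,"wy": 0,"wz": 0,"hand": 0},{"tx": 0,"ty": 0,"tz": -15,"wx": 0,"wy": 0,"wz": 0,"hand": 0},{"tx": 0,"ty": 0,"tz": -15,"wx": 0,"wy": 0,"wz": 0,"hand": 0},{"tx": 0,"ty": 0,"tz": -15,"wx": 0,"wy": 0,"wz": 0,"hand": 0}])

```text
t: 11.65
tcp_pos: [0.5172, -0.2866, 0.2127]
orientation: [0.136, 0.648, 0.733, 0.156]
wrist_force: [-0.3, 0.2, -3.8]
finger_gap: 0.0131
```

```bash
python3 -c "
from h import *
# turn half way: upright
delta([.52,-.2,.30],-8.6)"
```

```text
tcp [ 0.5172 -0.2866  0.2127] t 11.65 shift [ 85.9  47.5 -74.1] rot [ 0.415 -0.06   0.268] dir y 7.0
```

>>> drive_tool(series=[{"tx": 5,"ty": 3,"tz": -15,"wx": 0,"wy": 0,"wz": 0,"hand": 0},{"tx": 10,"ty": 4,"tz": -15,"wx": 0.06,"wy": -0.009,"wz": 0.038,"hand": 0},{"tx": 12,"ty": 4,"tz": -12,"wx": 0.06,"wy": -0.009,"wz": 0.038,"hand": 0},{"tx": 12,"ty": 4,"tz": -10,"wx": 0.06,"wy": -0.009,"wz": 0.038,"hand": 0},{"tx": 15,"ty": 4,"tz": -8,"wx": 0.06,"wy": -0.009,"wz": 0.038,"hand": 0},{"tx": 15,"ty": 4,"tz": -5,"wx": 0.06,"wy": -0.009,"wz": 0.038,"hand": 0},{"tx": 15,"ty": 4,"tz": -5,"wx": 0.06,"wy": -0.009,"wz": 0.038,"hand": 0},{"tx": 15,"ty": 4,"tz": 0,"wx": 0.05,"wy": -0.006,"wz": 0.035,"hand": 0}])

```text
t: 12.32
tcp_pos: [0.5102, -0.1942, 0.292]
orientation: [-0.008, 0.768, 0.64, -0.007]
wrist_force: [1.1, -0.9, -4.4]
finger_gap: 0.0131
```

```bash
python3 -c "
from h import *
delta([.660,.009,.26],-8.6)"
```

```text
tcp [ 0.5102 -0.1942  0.292 ] t 12.32 shift [227.  111.1  29.6] rot [-0.021  0.    -0.032] dir y -10.4
```

>>> drive_tool(series=[{"tx": 15,"ty": 8,"tz": 0,"wx": -0.01,"wy": 0,"wz": -0.01,"hand": 0},{"tx": 25,"ty": 12,"tz": 0,"wx": -0.01,"wy": 0,"wz": -0.01,"hand": 0},{"tx": 32,"ty": 15,"tz": 2,"wx": 0,"wy": 0,"wz": -0.01,"hand": 0},{"tx": 32,"ty": 15,"tz": 5,"wx": 0,"wy": 0,"wz": 0,"hand": 0},{"tx": 32,"ty": 15,"tz": 5,"wx": 0,"wy": 0,"wz": 0,"hand": 0},{"tx": 32,"ty": 15,"tz": 5,"wx": 0,"wy": 0,"wz": 0,"hand": 0},{"tx": 25,"ty": 12,"tz": 5,"wx": 0,"wy": 0,"wz": 0,"hand": 0},{"tx": 15,"ty": 6,"tz": 3,"wx": 0,"wy": 0,"wz": 0,"hand": 0}])

```text
t: 12.98
tcp_pos: [0.6425, 0.0047, 0.264]
orientation: [0.001, 0.759, 0.652, 0.003]
wrist_force: [0.1, 0.3, -4.8]
finger_gap: 0.0134
```

>>> drive_tool(series=[{"tx": 0,"ty": 0,"tz": 0,"wx": 0,"wy": 0,"wz": 0,"hand": 0},{"tx": 0,"ty": 0,"tz": 0,"wx": 0,"wy": 0,"wz": 0,"hand": 0}])

```text
t: 13.15
tcp_pos: [0.6428, 0.01, 0.2616]
orientation: [-0.0, 0.756, 0.655, 0.002]
wrist_force: [0.8, -0.4, -3.4]
finger_gap: 0.0134
```

```bash
python3 -c "
from h import *
delta([.660,.009,.18],-8.6)"
```

```text
tcp [0.6428 0.01   0.2616] t 13.15 shift [ 1.2 16.9 81.6] rot [ 0.003 -0.004  0.007] dir y -8.2
```

>>> drive_tool(series=[{"tx": 0,"ty": 9,"tz": 15,"wx": 0,"wy": 0,"wz": 0.003,"hand": 0},{"tx": 1,"ty": 8,"tz": 20,"wx": 0.003,"wy": -0.004,"wz": 0.003,"hand": 0},{"tx": 0,"ty": 0,"tz": 20,"wx": 0,"wy": 0,"wz": 0,"hand": 0},{"tx": 0,"ty": 0,"tz": 15,"wx": 0,"wy": 0,"wz": 0,"hand": 0},{"tx": 0,"ty": 0,"tz": 8,"wx": 0,"wy": 0,"wz": 0,"hand": 0},{"tx": 0,"ty": 0,"tz": 0,"wx": 0,"wy": 0,"wz": 0,"hand": 0},{"tx": 0,"ty": 0,"tz": 0,"wx": 0,"wy": 0,"wz": 0,"hand": 0}])

```text
t: 13.73
tcp_pos: [0.6561, -0.0043, 0.1849]
orientation: [0.003, 0.762, 0.647, 0.0]
wrist_force: [0.4, -0.6, -3.5]
finger_gap: 0.0131
```

```bash
python3 -c "
from h import *
delta([.660,.009,.136],-8.6)
s=bot.observe();np.savez('v3.npz',p=s['tcp_pos'],o=s['orientation'])
a=bot.get_image('wrist')[:,:,::-1];b=bot.get_image('side')[:,:,::-1];cv2.imwrite('w6.png',a);cv2.imwrite('s6.png',b)
m=np.hstack([cv2.resize(a[0:330,80:470],(400,338)),cv2.resize(b[160:260,180:280],(400,400),interpolation=cv2.INTER_CUBIC)[:338]])
cv2.imwrite('pics/w6.png',m)"
```

```text
tcp [ 0.6561 -0.0043  0.1849] t 13.73 shift [13.9  1.5 48.9] rot [ 0.004  0.003 -0.013] dir y -9.4
```

View pics/w6.png

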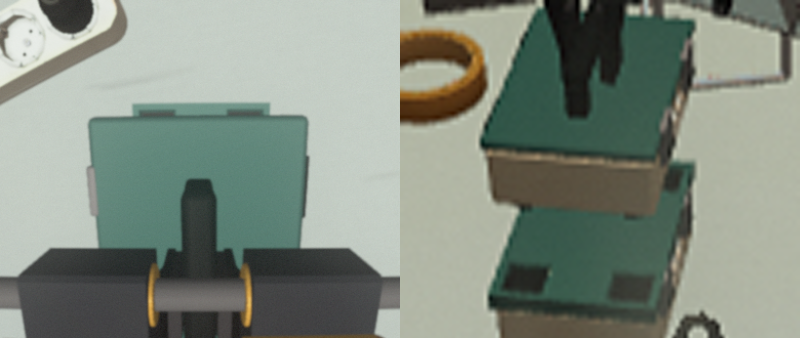

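Wrist crop: upper-lid +y edge from (90,118) to (308,116), lower-lid +y edge from (133,104) to (269,104). Side crop: upper-lid near edge (483,150)–(661,162), lower recesses (526,279) and (632,288). Lateral alignment looks close. Computing the relative offset from both cameras.

```bash
cat > rel.py <<'E'
from h import *
v=np.load('v3.npz');A=rot(v['o']);tcp=v['p'];W=cam('wrist',dict(tcp_pos=tcp,orientation=v['o']));S=cam('side')
def show(n,P0,P1,half):
    P0,P1=np.array(P0),np.array(P1);d=(P1-P0)[:2];L=np.hypot(*d);x=d/L;y=np.array([-x[1],x[0]]);c=(P0+P1)[:2]/2-half*y
    print(n,"len",L.round(4),"centre",c.round(4),"xhead",np.degrees(np.arctan2(x[1],x[0])).round(2));return c
f=lambda u:np.array(u)*.975+(80,0)-.01
g=lambda u:(np.array(u)-(400,0))/4+(180,160)-.4
zu=tcp[2]-.025
a=show("up wrist",atz(W,f((90,118)),zu),atz(W,f((308,116)),zu),.07)
b=show("low wrist",atz(W,f((133,104)),.06),atz(W,f((269,104)),.06),.07)
c=show("up side",atz(S,g((483,150)),zu),atz(S,g((661,162)),zu),.07)
d=show("low side rec",atz(S,g((526,279)),.055),atz(S,g((632,288)),.055),.052)
for n,e in(("wrist",b-a),("side",d-c)): print(n,"shift needed in tool mm",(A[:2].T@e*1000).round(1))
print("tcp",tcp)
E
python3 rel.py
```

```text
up wrist len 0.1013 centre [ 0.657  -0.0024] xhead -8.83
low wrist len 0.0992 centre [0.66   0.0081] xhead -9.31
up side len 0.0997 centre [0.6725 0.1404] xhead 172.42
low side rec len 0.0643 centre [0.675  0.1122] xhead 171.31
wrist shift needed in tool mm [10.8  1.3 -0. ]
side shift needed in tool mm [-27.4   7.1   0.1]
tcp [ 0.65606026 -0.00434992  0.18492835]
```

>>> drive_tool(series=[{"tx": 5,"ty": 1.5,"tz": 5,"wx": 0.004,"wy": 0.003,"wz": -0.005,"hand": 0},{"tx": 5,"ty": 1,"tz": 10,"wx": 0,"wy": 0,"wz": 0,"hand": 0},{"tx": 0,"ty": 0,"tz": 10,"wx": 0,"wy": 0,"wz": 0,"hand": 0},{"tx": 0,"ty": 0,"tz": 0,"wx": 0,"wy": 0,"wz": 0,"hand": 0},{"tx": 0,"ty": 0,"tz": 0,"wx": 0,"wy": 0,"wz": 0,"hand": 0}])

```text
t: 14.25
tcp_pos: [0.6631, 0.0071, 0.1613]
orientation: [0.002, 0.76, 0.65, 0.004]
wrist_force: [0.4, -0.0, -2.7]
finger_gap: 0.0131
```

```bash
python3 -c "
from h import *
delta([.660,.009,.136],-8.6)
s=bot.observe();np.savez('v3.npz',p=s['tcp_pos'],o=s['orientation'])
a=bot.get_image('wrist')[:,:,::-1];b=bot.get_image('side')[:,:,::-1]
m=np.hstack([cv2.resize(a[60:210,140:340],(400,300),interpolation=cv2.INTER_CUBIC),cv2.resize(b[170:245,190:265],(400,400),interpolation=cv2.INTER_CUBIC)[:400][50:350]])
cv2.imwrite('pics/w7.png',m)"
```

```text
tcp [0.6631 0.0071 0.1613] t 14.25 shift [ 1.3 -3.5 25.3] rot [ 0.007 -0.003 -0.006] dir y -8.9
```

View pics/w7.png

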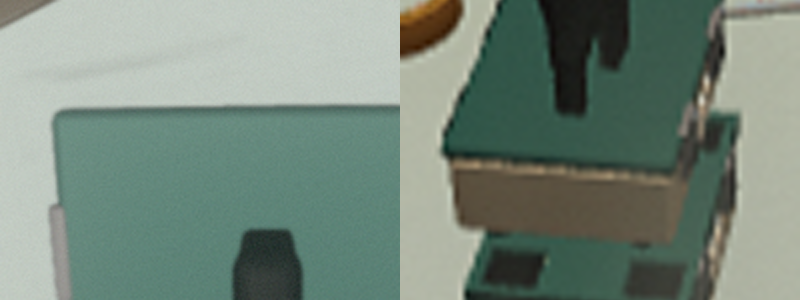

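Side crop: upper-lid near corners (443,152), (687,171); lower recesses (515,268), (655,278). In the wrist view the lower lid is now hidden under the upper.

```bash
cat > rel2.py <<'E'
from h import *
from rel import show
import sys
v=np.load('v3.npz');A=rot(v['o']);tcp=v['p'];W=cam('wrist',dict(tcp_pos=tcp,orientation=v['o']));S=cam('side')
k=75/400
g=lambda u:(np.array(u)-(400,-50))*k+(190,170)-.4
zu=tcp[2]-.025
c=show("up side",atz(S,g((687,171)),zu),atz(S,g((443,152)),zu),.07)
d=show("low side",atz(S,g((655,278)),.055),atz(S,g((515,268)),.055),.052)
print((A[:2].T@(d-c)*1000).round(1))
P=atz(W,np.array((55,112))*.5+(140,60),zu)
y=np.radians(81.3);yd=np.r_[np.cos(y),np.sin(y)];xd=np.r_[yd[1],-yd[0]]
c2=P[:2]-.07*yd+.05*xd;print("up wrist",c2.round(4),(A[:2].T@(np.r_[.6597,.0088]-c2)*1000).round(1))
for z in(zu-.004,zu+.004): print(atz(S,g((565,162)),z).round(4))
E
python3 rel2.py|tail -6
```

```text
up side len 0.1038 centre [0.6589 0.0101] xhead -8.37
low side len 0.0635 centre [0.6605 0.0081] xhead -7.59
[-1.7  1.9  0. ]
up wrist [0.6628 0.0087] [-0.4 -3.1 -0. ]
[0.6695 0.0749 0.1323]
[0.6683 0.0845 0.1403]
```

The two estimates differ only by millimetres, averaging about −1 mm in x and −0.5 mm in y, and the tapered feet capture ±4.5 mm. Descend gently while watching force.

>>> drive_tool(series=[{"tx": -0.5,"ty": -1,"tz": 4,"wx": 0.005,"wy": -0.002,"wz": -0.003,"hand": 0},{"tx": 0,"ty": 0,"tz": 5,"wx": 0,"wy": 0,"wz": 0,"hand": 0},{"tx": 0,"ty": 0,"tz": 5,"wx": 0,"wy": 0,"wz": 0,"hand": 0},{"tx": 0,"ty": 0,"tz": 0,"wx": 0,"wy": 0,"wz": 0,"hand": 0},{"tx": 0,"ty": 0,"tz": 0,"wx": 0,"wy": 0,"wz": 0,"hand": 0}])

```text
t: 14.77
tcp_pos: [0.6621, 0.006, 0.1466]
orientation: [0.001, 0.759, 0.651, 0.001]
wrist_force: [-0.1, -0.0, -3.2]
finger_gap: 0.013
```

```bash
python3 -c "
from h import *
delta([.660,.009,.136],-8.6);print(bot.observe()['wrist_force'])"
```

```text
tcp [0.6621 0.006  0.1466] t 14.77 shift [ 2.7 -2.5 10.5] rot [ 0.002 -0.001 -0.003] dir y -8.8
[-0.11488716 -0.04323622 -3.18084762]
```

>>> drive_tool(series=[{"tx": 0,"ty": -1,"tz": 3,"wx": 0,"wy": 0,"wz": 0,"hand": 0},{"tx": 0,"ty": 0,"tz": 2,"wx": 0,"wy": 0,"wz": 0,"hand": 0},{"tx": 0,"ty": 0,"tz": 0,"wx": 0,"wy": 0,"wz": 0,"hand": 0},{"tx": 0,"ty": 0,"tz": 0,"wx": 0,"wy": 0,"wz": 0,"hand": 0}])

```text
t: 15.1
tcp_pos: [0.661, 0.0059, 0.141]
orientation: [0.001, 0.759, 0.651, 0.001]
wrist_force: [-0.2, -0.2, -3.5]
finger_gap: 0.0129
```

>>> drive_tool(series=[{"tx": 0,"ty": 0,"tz": 2,"wx": 0,"wy": 0,"wz": 0,"hand": 0},{"tx": 0,"ty": 0,"tz": 2,"wx": 0,"wy": 0,"wz": 0,"hand": 0},{"tx": 0,"ty": 0,"tz": 0,"wx": 0,"wy": 0,"wz": 0,"hand": 0}])

```text
t: 15.35
tcp_pos: [0.6612, 0.0059, 0.137]
orientation: [0.001, 0.759, 0.651, 0.001]
wrist_force: [-0.3, 1.0, -4.8]
finger_gap: 0.0135
```

>>> drive_tool(series=[{"tx": 0,"ty": 0,"tz": 2,"wx": 0,"wy": 0,"wz": 0,"hand": 0},{"tx": 0,"ty": 0,"tz": 2,"wx": 0,"wy": 0,"wz": 0,"hand": 0},{"tx": 0,"ty": 0,"tz": 0,"wx": 0,"wy": 0,"wz": 0,"hand": 0}])

```text
t: 15.6
tcp_pos: [0.6613, 0.006, 0.1327]
orientation: [0.001, 0.759, 0.651, 0.001]
wrist_force: [0.2, 0.2, -3.4]
finger_gap: 0.0133
```

>>> drive_tool(series=[{"tx": 0,"ty": 0,"tz": 2,"wx": 0,"wy": 0,"wz": 0,"hand": 0},{"tx": 0,"ty": 0,"tz": 0,"wx": 0,"wy": 0,"wz": 0,"hand": 0},{"tx": 0,"ty": 0,"tz": 0,"wx": 0,"wy": 0,"wz": 0,"hand": 0}])

```text
t: 15.85
tcp_pos: [0.6615, 0.006, 0.1306]
orientation: [0.001, 0.759, 0.651, 0.002]
wrist_force: [-0.0, 0.7, -2.2]
finger_gap: 0.0132
```

```bash
python3 -c "
from h import *
print(bot.observe()['wrist_force'],bot.observe()['wrist_torque'])
b=bot.get_image('side')[:,:,::-1]
cv2.imwrite('pics/s8.png',cv2.resize(b[165:255,190:270],(640,600)[:2],interpolation=cv2.INTER_CUBIC)[:600])"
```

```text
[-0.00673169  0.72837923 -2.23915695] [-0.11449704  0.11496236  0.02215023]
```

View pics/s8.png

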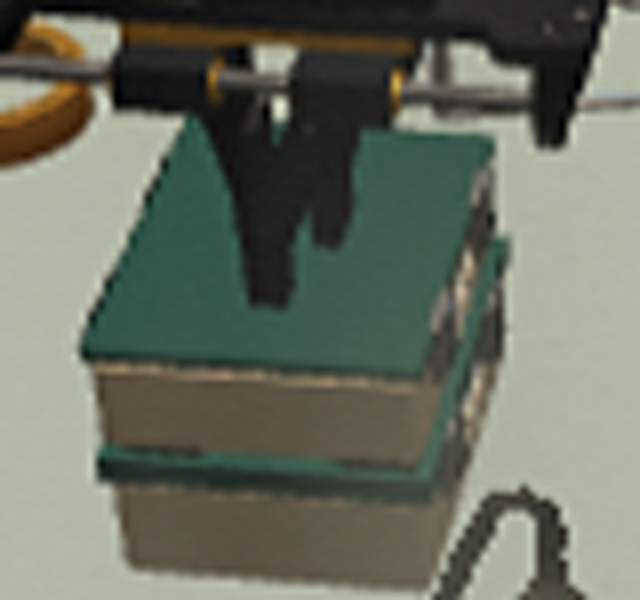

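Side view: the upper box is nearly down on the lower one and looks aligned. Upper-lid near corners are at (82,350), (432,373), lower-lid corners at (99,452), (440,478). I'll compare with the projected seated pose.

```bash
python3 -c "
from h import *
S=cam('side');a=np.radians(-8.6);Rz=R.from_euler('z',a)
for z in(0,.05,.054):
  for x in(.05,-.05):
    P=Rz.apply([x,.07,z])+[.6597,.0088,.06];q=(proj(S,P)-(190,165)+.4)*[8,600/90];print(z,x,q.round(0))
for x in(.05,-.05):
    P=Rz.apply([x,-.07,.05])+[.6597,.0088,.06];print('back',x,((proj(S,P)-(190,165)+.4)*[8,600/90]).round(0))
"
```

```text
0 0.05 [ 96. 450.]
0 -0.05 [431. 474.]
0.05 0.05 [ 78. 343.]
0.05 -0.05 [424. 366.]
0.054 0.05 [ 76. 334.]
0.054 -0.05 [423. 357.]
back 0.05 [189. 105.]
back -0.05 [502. 125.]
```

>>> drive_tool(series=[{"tx": 0,"ty": 0,"tz": 2,"wx": 0,"wy": 0,"wz": 0,"hand": 0},{"tx": 0,"ty": 0,"tz": 0,"wx": 0,"wy": 0,"wz": 0,"hand": 0},{"tx": 0,"ty": 0,"tz": 0,"wx": 0,"wy": 0,"wz": 0,"hand": 0}])

```text
t: 16.15
tcp_pos: [0.6617, 0.0065, 0.1306]
orientation: [0.0, 0.759, 0.651, 0.002]
wrist_force: [-0.9, -0.2, -3.0]
finger_gap: 0.0131
```

Corner differences (−17,−102) and (−8,−105) against the seated prediction (−18,−107) and (−7,−108), and the last 2 mm gave no descent, so it is seated. Release and rise.

>>> drive_tool(series=[{"tx": 0,"ty": 0,"tz": 0,"wx": 0,"wy": 0,"wz": 0,"hand": 0.2},{"tx": 0,"ty": 0,"tz": 0,"wx": 0,"wy": 0,"wz": 0,"hand": 0.3},{"tx": 0,"ty": 0,"tz": 0,"wx": 0,"wy": 0,"wz": 0,"hand": 0.45},{"tx": 0,"ty": 0,"tz": 0,"wx": 0,"wy": 0,"wz": 0,"hand": 0.45},{"tx": 0,"ty": 0,"tz": 0,"wx": 0,"wy": 0,"wz": 0,"hand": 0.45},{"tx": 0,"ty": 0,"tz": -10,"wx": 0,"wy": 0,"wz": 0,"hand": 0.45},{"tx": 0,"ty": 0,"tz": -20,"wx": 0,"wy": 0,"wz": 0,"hand": 0.45},{"tx": 0,"ty": 0,"tz": -30,"wx": 0,"wy": 0,"wz": 0,"hand": 0.45}])

```text
t: 16.82
tcp_pos: [0.6599, 0.0063, 0.1888]
orientation: [-0.001, 0.759, 0.651, -0.001]
wrist_force: [0.1, 1.0, -0.6]
finger_gap: 0.0385
```

>>> drive_tool(series=[{"tx": 0,"ty": 0,"tz": -35,"wx": 0,"wy": 0,"wz": 0,"hand": 0.45},{"tx": 0,"ty": 0,"tz": -35,"wx": 0,"wy": 0,"wz": 0,"hand": 0.45},{"tx": 0,"ty": 0,"tz": -35,"wx": 0,"wy": 0,"wz": 0,"hand": 0.45},{"tx": 0,"ty": -20,"tz": -30,"wx": 0,"wy": 0,"wz": 0,"hand": 0.45},{"tx": -10,"ty": -20,"tz": 0,"wx": 0,"wy": 0,"wz": 0,"hand": 0.45},{"tx": 0,"ty": 0,"tz": 0,"wx": 0,"wy": 0,"wz": 0,"hand": 0.45}])

```text
t: 17.32
tcp_pos: [0.6204, -0.0005, 0.341]
orientation: [0.004, 0.76, 0.65, 0.004]
wrist_force: [-0.3, -0.9, -0.7]
finger_gap: 0.0391
```

```bash
python3 -c "
from h import *
print(bot.observe()['t'],bot.observe()['wrist_force'],bot.observe()['finger_gap'])
b=bot.get_image('side')[:,:,::-1];a=bot.get_image('wrist')[:,:,::-1]
m=np.hstack([cv2.resize(b[165:245,190:270],(500,500),interpolation=cv2.INTER_CUBIC),np.vstack([cv2.resize(a,(300,225)),cv2.resize(b[325:415,255:345],(300,275),interpolation=cv2.INTER_CUBIC)])])
cv2.imwrite('pics/s9.png',m)"
```

```text
17.3167 [-0.28120719 -0.8761916  -0.72707127] 0.03914656227679202
```

View pics/s9.png

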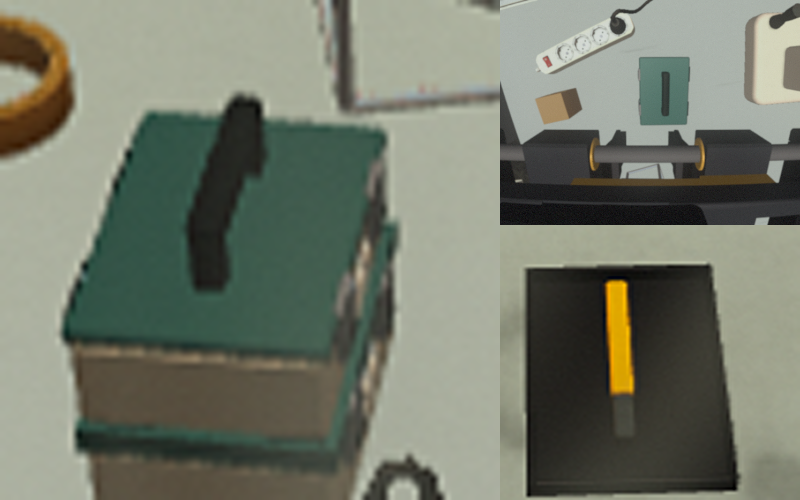

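The final view shows the upper box level on the lower, with corner offsets matching the seated prediction within about 1–2 mm. The marker is flat in the tray, and the gripper is clear with no contact force.

```bash
python3 -c "
from station import bot
print(bot.sign_off())"
```

```text
the job is handed in; nothing more can be done
None
```

I laid the marker in the tray, then took the upper box off the sloped stand by its handle. I turned it upright, lowered it onto the lower box, let go and handed the job in at about 17 s. No verdict is reported back.

**Marker:** the last side picture shows it lying flat inside the tray. Its yellow body was measured at x 0.521–0.534, y 0.344–0.419, within the tray walls.

**Upper box:** in the side pictures its lid corners sit about where the seated pose predicts, with 1–2 mm of scatter in my readings. A last 2 mm push down gave no further descent, though the wrist force did not clearly show the weight coming off. After release the box looked level, and the gripper was well clear with no contact force.

**Checks that disagreed:** before lowering, the side and wrist cameras differed by about 5 mm on the sideways position. I moved by a compromise between them and relied on the tapered feet to centre the box. The seating itself was judged from the side camera only.

**Bystanders:** I made no contact with the bottle, domed case or carton that I know of. I did not measure their positions again at the end.

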